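# Push a terminal strip under the lip of a check nest and hold it on the contact

## Task

The clamp arm of the check nest lies down across the lane: swing it up and over its centre so that it stays leaning back. Then lay the white screw terminal strip screws up in the lane, push it lengthwise, either end first, under the lip of the contact head until its end is fully home on the stop, and finish while still holding it pressed home there, because the sprung contact pushes it out again if it is let go. Leave the other things on the bench alone.

Things in the scene. Friction and masses are not known exactly. Their poses are not given: they have to be found in the camera images.
- terminal_strip: White screw terminal strip lying loose, screw heads up: five terminals in a row, 55 mm long (own y, ends 27 mm either side of the origin), 17 mm wide (own x), 17 mm high, 30 g. Origin: centre of its underside; z up through the screws. Grasp it across its width, best some 10 mm behind the middle: the front 14 mm goes under the lip. Either end may lead.
- nest: Check nest fixed to the bench: grey plate, x -65 to 95, y -102 to 58 mm of its own frame, 12 mm thick. Origin: bench level under the lane's middle line; own +x = push direction, away from the robot. Lane: flat plate top along y = 0. Clamp bracket at x 8 to 32, y -63 to -96, 68 mm high. A strip fully home has its origin at x = 41, y = 0, z = 12 mm, its y axis along nest x.
- lane_stop (a point): Point on the lane floor at the fixed stop in the mouth, where the strip's leading end rests when fully home: nest x = 68, y = 0, z = 12 mm (12 mm above the bench).
- lip_edge (a point): Middle of the lower front edge of the steel lip: nest x = 54, y = 0, z = 35 mm. Behind it is the contact head (x 54 to 92, 59 mm wide, top at z = 41 mm) with a mouth 23 mm wide and 23 mm high over the lane. In front its sides splay to 33 mm apart at x = 52; the lip has a small upturned edge out to x = 49, top at z = 41 mm. Keep the fingers short of x = 48.
- clamp_ball (a point): Centre of the black ball knob, 24 mm in diameter, at the clamp arm's free end, 120 mm from the pivot. With the arm down: nest x = 20, y = 45 mm, 60 mm above the bench; free air round it but for the arm's 9 mm neck on its -y side.
- clamp_pivot (a point): Pivot of the clamp arm: nest x = 20, y = -75 mm, 60 mm above the bench. The arm turns about the nest's x axis.
- clamp_arm (a joint): Clamp arm angle, rad: 0 level across the lane along nest +y (start), 1.57 upright, 2.3 leaning back on its stop on the -y side. A 12 mm steel bar, 120 g, whose rubber-footed spindle bars the lane when down. Little friction: let go short of upright it falls down again, past about 1.8 it falls back and stays open.
- contact_bar (a joint): Travel of the brass contact bar in the mouth, m: 0 sprung out (its face 8 mm in front of the stop), 0.008 when the strip is on the stop. Spring: 3.6 N at first touch, rising to 7.2 N on the stop.
- small_box: Small white lidded box 38 x 62 x 26 mm, a bystander; origin in the centre of its underside.
- round_tin: Low round white tin, 50 mm in diameter, 24 mm high, a bystander; origin in the centre of its underside.
- wire_spool: Spool of wire standing on end, 54 mm in diameter, 46 mm high, a bystander; origin in the centre of its underside.
- cutters: Side cutters 56 x 123 x 13 mm, lying flat, a bystander; origin in the centre of the underside.
Not all that is in view belongs to the job. Of the things that look like the terminal_strip, the middle-sized one is meant.

How it is judged:
By the outcome, as a careful person would: the job done as asked, in the order asked, and still so for the second after the job is handed in, while the arm keeps its last pose, push and grip.
It also fails if it takes over 58 s, if anything falls off the work surface, if the arm or the gripper's body presses on something with over 40 N, if the wrist force passes 120 N, or if a joint passes its speed limit or range.

## Robot

A 6-joint arm with a two-finger parallel gripper is mounted at the origin on a cart in front of the work surface, level with it; the furniture and walls round the work are solid. World frame = base frame: x ahead of the robot, y to its left, z up, the work surface at z = 0. Lengths are in mm, angles in rad, forces in N, time in s.
With the tool pointing down it reaches from about 275 to 1000 mm from the base axis. Payload 8.4 kg.
Tool frame: the origin (TCP) lies at the very end of the fingers, on their centre line; the grasp point (between the pads) lies 19 mm behind it; z points along the fingers, y is the line along which they close (so a half turn about z gives the same grasp; the last joint's range is limited). The gripper opens to 85 mm and grips with 20 to 120 N. Pads are 22 mm wide; open, the fingers measure 114 mm over their backs; the gripper's body (76 mm by 85 mm) begins 54 mm behind the grasp point. The pads swing forward as they close: fully open they stand 13 mm farther back than shut.
Start: joints at [1.189, 0.353, 1.633, -0, 1.155, -0.002], TCP at [231.708, 580.465, 231.281] pointing down, gripper open.
Joint ranges: [-2.63, 2.63], [-0.92, 2.1], [0.06, 2.66], [-1.3, 4.44], [0, 2.69], [-3.02, 3.02]. Speed limits (rad/s): [2.22, 2.22, 2.79, 3.14, 3.14, 3.14].

## Interface

Orientations are given as [roll, pitch, yaw] about the fixed x, y, z axes, in that order (R = Rz(yaw) Ry(pitch) Rx(roll)).
In Python, from rig import sensors, grab_frame, camera_params, order gives the robot as it stands. The module is installed in compiled form; this text tells all that it offers.
- The arm moves only by the tool move_arm, never from a script. Its argument "motion" is a list of rows, each a list of 7 numbers: the turn, a rotation vector about the tool's x, y, z in rad, then the shift along the tool's x, y, z in m, then the finger opening in m, from 0 to 0.0854. A call has 1 to 8 rows; each row is the pose to reach, as a shift and turn from the pose commanded when the call began, along the tool's axes at that moment; what a row does not reach only later rows make up. A row lasts 1/8 s, in which the tool goes at most 62.5 mm and 10.7 degrees, less where a joint would pass 70% of its speed; a pose out of reach is approached as far as the arm can. A call with a gripper value outside its range is refused whole. The fingers move at their own pace and stop on an object; "grip_force" is the grip in N (left out, the last holds). Time passes only in rows, so rows that repeat a pose let the fingers close. It gives the time, the measured TCP pose, the force, the opening and the grip force at its end, in the units of the state.
- sensors.sense(): the state, without advancing time (a new reading comes with each control period).
- grab_frame(name): name is "scene" or "top" or "wrist"; returns (picture, depth): 420x560x3 uint8, red, green, blue; 420x560 float32, mm along the optical axis (not along the pixel's ray), 0 where there is no reading.
- camera_params(name): a dict with "camera_matrix" (3x3 intrinsics, pixels), "world_from_camera" (4x4, takes a point from camera to world coordinates). Camera axes: x right, y down, z forward; pixel columns grow to the right and rows downward; lengths in mm; the calibration is good to about 2 mm. A picture is of the moment at which its call begins: read the wrist's pose just before it. camera_params takes no time and is no camera call; for the wrist camera it gives the pose at the moment of the call.
- order.sign_off(): hands the job in; it is judged then, once.
The state is a dict: "clock": time; "qpos": joint angles; "qvel": joint speeds; "joint_efforts": joint torques, N m; "eef_pos": TCP position; "tcp_rot": TCP orientation; "contact_force": force on the tool from outside, world axes, zero at the start; "wrist_torque": the same for the moment, N m; "opening": opening from 0.0 (shut) to 1.0 (fully open); "grasp_force": force on a finger pad.
Only numpy, scipy, OpenCV 4.12 (cv2) and the standard library are available. Lean on these libraries where they do the work, as an engineer would, in place of code of your own. Each camera call takes 0.05 s, during which the arm holds its last target. There are 200 camera calls.

## Working session

There is one attempt and no reset: what is moved stays moved. The work goes in short steps, Python scripts to look and compute and a tool call to move; the robot and the scene stay as the last step left them, time stands still between calls to the robot, and variables do not carry over. Pictures are saved under pics/ and viewed, at most 10 in all, crops included, and the job is handed in when it is done.

Besides the shell and the picture viewer there is one more tool, called as name(argument=value, ...), one argument or row to a line, values as JSON. move_arm: Moves the arm, as the interface text tells. Its arguments: {"type":"object","properties":{"motion":{"type":"array","items":{"type":"array","items":{"type":"number"}}},"grip_force":{"type":"number"}},"required":["motion"]}

```bash
mkdir -p pics; python3 - <<'E'
from rig import sensors, grab_frame, camera_params
import cv2, numpy as np
for n in ["scene","top"]:
    p,d=grab_frame(n); cv2.imwrite(f"pics/{n}0.png",p[:,:,::-1]); np.save(f"pics/{n}0.npy",d)
    c=camera_params(n); print(n,np.round(c["camera_matrix"],1).tolist(),np.round(c["world_from_camera"],3).tolist())
print(sensors.sense())
E
```

```text
scene [[410.0, 0.0, 284.6], [0.0, 410.0, 206.0], [0.0, 0.0, 1.0]] [[0.482, -0.668, 0.567, 103.656], [-0.876, -0.377, 0.301, -8.477], [0.013, -0.642, -0.766, 717.057], [0.0, 0.0, 0.0, 1.0]]
top [[507.3, 0.0, 278.1], [0.0, 507.3, 206.2], [0.0, 0.0, 1.0]] [[-0.029, -0.987, 0.159, 433.145], [-0.999, 0.031, 0.009, 249.311], [-0.013, -0.158, -0.987, 981.06], [0.0, 0.0, 0.0, 1.0]]
{'clock': 0.1, 'qpos': array([ 1.18858772e+00,  3.53617968e-01,  1.63403694e+00, -3.40314912e-05,
        1.15519987e+00, -2.38550495e-03]), 'qvel': array([ 0.00076631, -0.00164668, -0.00037727, -0.00014846,  0.00034602,
       -0.00059956]), 'joint_efforts': array([ 2.07053286e-03, -6.06356764e+01, -3.42821288e+01,  2.97437127e-04,
        3.81217949e-03, -2.87317370e-06]), 'eef_pos': array([231.5688433 , 580.0695471 , 230.62211256]), 'tcp_rot': array([-3.14033046e+00,  2.81063407e-05,  2.76178333e+00]), 'contact_force': array([-0.49023343, -0.09092568,  0.41546393]), 'wrist_torque': array([0.00863635, 0.01921286, 0.00649958]), 'grasp_force': 0.0, 'opening': 0.9959236113868517}
```

View pics/top0.png

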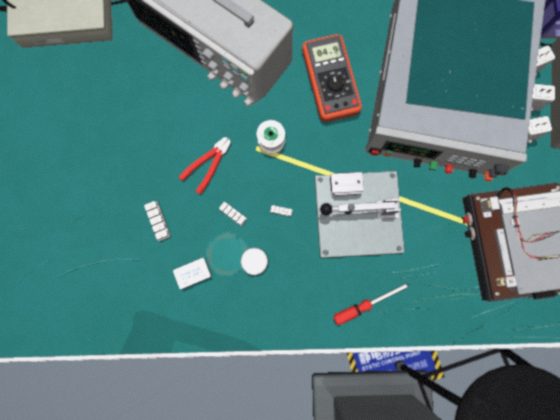

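View pics/scene0.png

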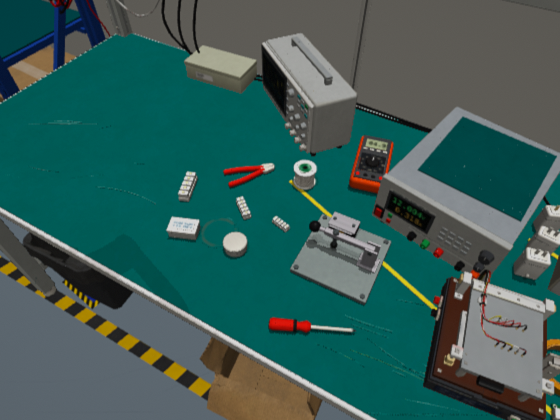

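The pictures show three strips in the top view: large at (157,221), middle at (233,213) and small at (281,211). The middle one is the target. The nest plate spans about (317..404, 172..257), with the contact head at (347,183), the ball at (326,209) and the pivot on the right at about (388,207).

```bash
cat > h.py <<'E'
import numpy as np, cv2
from rig import camera_params
def rays(n,uv,z,C=None):
    c=C or camera_params(n); K=c["camera_matrix"]; T=c["world_from_camera"]
    uv=np.atleast_2d(uv).astype(float)
    d=np.c_[(uv[:,0]-K[0,2])/K[0,0],(uv[:,1]-K[1,2])/K[1,1],np.ones(len(uv))]@T[:3,:3].T
    return T[:3,3]+d*((z-T[2,3])/d[:,2])[:,None]
def pts(n,uv,dep):
    c=camera_params(n); K=c["camera_matrix"]; T=c["world_from_camera"]
    uv=np.atleast_2d(uv).astype(float)
    d=np.c_[(uv[:,0]-K[0,2])/K[0,0],(uv[:,1]-K[1,2])/K[1,1],np.ones(len(uv))]*np.array(dep).reshape(-1,1)
    return T[:3,3]+d@T[:3,:3].T
def rect(n,cnt,z):
    w=rays(n,cnt.reshape(-1,2),z)[:,:2].astype(np.float32)
    return cv2.minAreaRect(w)
E
python3 - <<'E'
from h import *
im=cv2.imread("pics/top0.png"); d=np.load("pics/top0.npy")
hsv=cv2.cvtColor(im,cv2.COLOR_BGR2HSV)
w=((hsv[...,1]<60)&(hsv[...,2]>150)).astype(np.uint8)
cs,_=cv2.findContours(w[:, :],cv2.RETR_EXTERNAL,cv2.CHAIN_APPROX_NONE)
for c in cs:
    x,y,ww,hh=cv2.boundingRect(c)
    if cv2.contourArea(c)>40 and 130<x<420 and 100<y<300: print((x,y,ww,hh),"z17",np.round(rect("top",c,17)[0]),np.round(rect("top",c,17)[1:][0],1),round(rect("top",c,17)[2],1))
g=((hsv[...,1]<70)&(hsv[...,2]>90)).astype(np.uint8); g[:, :300]=0;g[:,420:]=0;g[:165]=0;g[265:]=0
g=cv2.morphologyEx(g,cv2.MORPH_OPEN,np.ones((9,9)))
c=max(cv2.findContours(g,cv2.RETR_EXTERNAL,cv2.CHAIN_APPROX_NONE)[0],key=cv2.contourArea)
print("plate",cv2.boundingRect(c),rect("top",c,12), cv2.approxPolyDP(c,5,True).reshape(-1,2).tolist())
# plate via lines: left and bottom edges
for uv in [(326,209),(233,213),(347,183),(350,240),(390,207)]:
    print(uv,np.round(pts("top",uv,d[uv[1],uv[0]]),1))
b=(hsv[...,2]<60).astype(np.uint8); b[:, :315]=0;b[:,340:]=0;b[:198]=0;b[220:]=0
m=cv2.moments(b); u=(m["m10"]/m["m00"],m["m01"]/m["m00"]); print("ball",u,m["m00"],rays("top",u,60))
im2=cv2.imread("pics/scene0.png")
cv2.imwrite("pics/crop.png",np.hstack([cv2.resize(im[165:265,205:415],None,fx=3.8,fy=3.8,interpolation=2)[:, :]]))
E
```

```text
(371, 284, 36, 21) z17 [416.  56.] [ 7.3 73.3] 24.3
(173, 258, 37, 31) z17 [466. 426.] [39.8 64.1] 21.0
(241, 248, 27, 27) z17 [485. 306.] [49.4 49. ] 88.3
(270, 205, 23, 11) z17 [580. 252.] [42.2 14.5] 76.8
(219, 202, 28, 23) z17 [578. 347.] [55.2 19.2] 51.4
(144, 201, 24, 39) z17 [569. 493.] [74.5 26.2] 20.9
(315, 171, 89, 86) z17 [571. 103.] [160.3 159.9] 1.6
(214, 137, 17, 17) z17 [716. 363.] [26.4 30.6] 50.9
(256, 120, 30, 33) z17 [729. 269.] [57.2 65.3] 88.1
plate (315, 171, 89, 87) ((571.0311279296875, 103.28286743164062), (163.407958984375, 160.80715942382812), 1.4908956289291382) [[395, 171], [315, 176], [316, 203], [332, 207], [318, 216], [321, 257], [403, 252], [400, 214], [381, 214], [399, 211]]
(326, 209) [[571.4 170.7  72.2]]
(233, 213) [[577.6 344.8  16.6]]
(347, 183) [[625.1 125.9  38.1]]
(350, 240) [[519.1 122.5  13.7]]
(390, 207) [[572.4  53.7  66.3]]
ball (325.75581395348837, 209.13953488372093) 86.0 [[572.98174043 170.09102212  60.        ]]
```

View pics/crop.png

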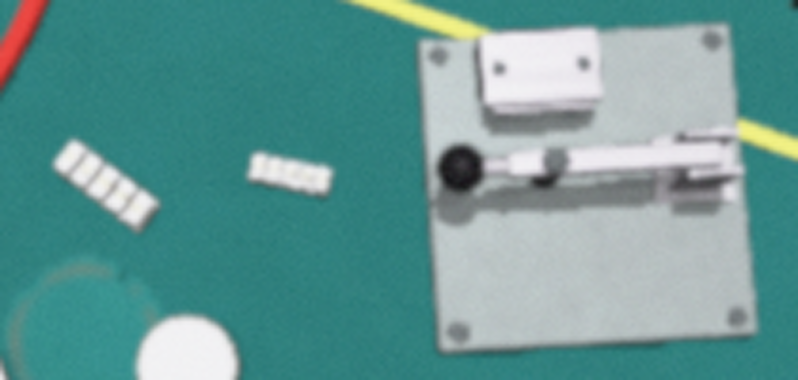

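The crop confirms that the nest yaw is about +1.6° and the head is on the +x side. The plate rectangle measures 160×160 mm as specified, and the ball ray (573,170) agrees with the plate-derived ball position (574,170). I'll go above the ball first.

```bash
cat >> h.py <<'E'
from rig import sensors
from scipy.spatial.transform import Rotation as Ro
psi=0.027; N0=np.array([555.4,124.9,0])
def nest(x,y,z): 
    c,s=np.cos(psi),np.sin(psi); return N0+[c*x-s*y,s*x+c*y,z]
def go(P,yaw,tilt=0.):
    s=sensors.sense(); R=Ro.from_euler("xyz",s["tcp_rot"])
    T=Ro.from_euler("xyz",[np.pi,0,yaw])
    rv=(R.inv()*T).as_rotvec(); sh=R.inv().apply(np.array(P)-s["eef_pos"])/1000
    return np.round(rv,3).tolist(),np.round(sh,4).tolist()
E
python3 - <<'E'
from h import *
print(nest(20,45,60)); print(go(nest(20,45,120),psi+np.pi/2))
E
```

```text
[574.17785806 170.42353289  60.        ]
([-0.001, 0.001, 1.164], [-0.4701, -0.2533, 0.111])
```

move_arm(
  motion=[
    [0,0,0.19,-0.06,-0.03,0,0.05],
    [0,0,0.37,-0.11,-0.06,0,0.05],
    [0,0,0.55,-0.165,-0.09,0,0.05],
    [0,0,0.73,-0.22,-0.12,0.0,0.05],
    [0,0,0.91,-0.275,-0.15,0.0,0.05],
    [0,0,1.09,-0.33,-0.18,0.02,0.05],
    [0,0,1.164,-0.385,-0.21,0.04,0.05],
    [0,0,1.164,-0.44,-0.24,0.06,0.05],
  ],
  grip_force=20,
)

```text
clock: 1.1
eef_pos: [545.9, 200.5, 173.8]
tcp_rot: [3.142, -0.0, 1.597]
contact_force: [0.8, 0.7, 0.2]
opening: 0.583
grasp_force: 0.0
```

```bash
python3 - <<'E'
from h import *
print(go(nest(20,45,120),psi+np.pi/2))
p,d=grab_frame("wrist") if 0 else __import__("rig").grab_frame("wrist")
cv2.imwrite("pics/w1.png",p[:,:,::-1])
E
```

```text
([0.0, -0.0, -0.001], [-0.0308, 0.0275, 0.0538])
```

View pics/w1.png

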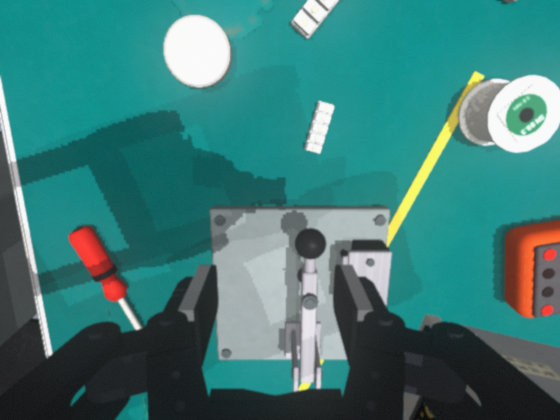

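The wrist view shows the ball at (311,243), the two upper plate screws at (219,220) and (379,219), and the head at (370,262). I'll check these against the nest frame.

```bash
python3 - <<'E'
from h import *
im=cv2.imread("pics/w1.png");hsv=cv2.cvtColor(im,cv2.COLOR_BGR2HSV)
print("ball",rays("wrist",(310.7,243),60),nest(20,45,60))
g=((hsv[...,1]<60)&(hsv[...,2]>110)).astype(np.uint8)
# plate top edge (y=58) from column scan between u 225..290 & side edges
te=[(u,np.argmax(g[195:240,u])+195) for u in list(range(222,280,5))+list(range(325,385,5))]
le=[(np.argmax(g[v,195:240])+195,v) for v in range(230,270,4)]
for n,e in (("top",te),("left",le)):
    w=rays("wrist",np.array(e),12); vx,vy,x0,y0=cv2.fitLine(w[:,:2].astype(np.float32),cv2.DIST_HUBER,0,.01,.01).ravel()
    print(n,np.degrees(np.arctan2(vy,vx)),x0,y0, "nest", np.round([(np.array([[np.cos(psi),np.sin(psi)],[-np.sin(psi),np.cos(psi)]])@((x0,y0)-N0[:2]))],1))
E
```

```text
ball [[576.38014824 169.01261504  60.        ]] [574.17785806 170.42353289  60.        ]
top 2.0057974 573.47015 180.77037 nest [[19.6 55.4]]
left -89.702644 494.93002 140.5704 nest [[-60.   17.3]]
```

move_arm(
  motion=[
    [0,0,0,-0.031,0.0275,0.03,0.05],
    [0,0,0,-0.031,0.0275,0.054,0.05],
    [0,0,0,-0.031,0.0275,0.054,0.05],
  ],
)

```text
clock: 1.52
eef_pos: [571.8, 171.1, 118.4]
tcp_rot: [-3.137, 0.001, 1.597]
contact_force: [0.7, 0.3, -0.2]
opening: 0.584
grasp_force: 0.0
```

move_arm(
  motion=[
    [0,0,0,0,0.001,0.04,0.05],
    [0,0,0,0,0.001,0.079,0.05],
    [0,0,0,0,0.001,0.079,0.05],
    [0,0,0,0,0.001,0.079,0.05],
    [0,0,0,0,0.001,0.079,0.02],
    [0,0,0,0,0.001,0.079,0.02],
    [0,0,0,0,0.001,0.079,0.02],
    [0,0,0,0,0.001,0.079,0.02],
  ],
  grip_force=25,
)

```text
clock: 2.52
eef_pos: [573.4, 172.4, 43.3]
tcp_rot: [-3.14, -0.001, 1.597]
contact_force: [-7.5, 2.4, 13.1]
opening: 0.262
grasp_force: 23.8
```

```bash
python3 - <<'E'
from h import *
for th in np.arange(0,2.21,.2): print(round(th,1), -np.round(120*(1-np.cos(th))),np.round(-120*np.sin(th)))
print(sensors.sense()["qpos"])
E
```

```text
0.0 -0.0 -0.0
0.2 -2.0 -24.0
0.4 -9.0 -47.0
0.6 -21.0 -68.0
0.8 -36.0 -86.0
1.0 -55.0 -101.0
1.2 -77.0 -112.0
1.4 -100.0 -118.0
1.6 -124.0 -120.0
1.8 -147.0 -117.0
2.0 -170.0 -109.0
2.2 -191.0 -97.0
[2.89059803e-01 5.45124025e-01 1.82031213e+00 1.22633325e-03
 7.77237208e-01 2.61550726e-01]
```

move_arm(
  motion=[
    [0,0,0,-0.0006,0,-0.012,0.02],
    [0,0,0,-0.002,0,-0.024,0.02],
    [0,0,0,-0.005,0,-0.035,0.02],
    [0,0,0,-0.009,0,-0.047,0.02],
    [0,0,0,-0.021,0,-0.068,0.02],
    [0,0,0,-0.036,0,-0.086,0.02],
  ],
  grip_force=30,
)

```text
clock: 3.28
eef_pos: [574.3, 135.1, 128.5]
tcp_rot: [-3.14, 0.0, 1.598]
contact_force: [-4.1, -2.3, -4.7]
opening: 0.255
grasp_force: 29.6
```

move_arm(
  motion=[
    [0,0,0,-0.019,0,-0.015,0.02],
    [0,0,0,-0.041,0,-0.026,0.02],
    [0,0,0,-0.064,0,-0.032,0.02],
    [0,0,0,-0.088,0,-0.034,0.02],
    [0,0,0,-0.111,0,-0.031,0.02],
    [0,0,0,-0.134,0,-0.023,0.02],
    [0,0,0,-0.145,0,-0.018,0.02],
    [0,0,0,-0.145,0,-0.018,0.02],
  ],
)

```text
clock: 4.28
eef_pos: [578.3, -11.0, 146.4]
tcp_rot: [-3.14, 0.001, 1.597]
contact_force: [-8.2, -1.3, 3.8]
opening: 0.253
grasp_force: 29.5
```

```bash
python3 - <<'E'
from h import *
from rig import grab_frame
a,_=grab_frame("scene"); b,_=grab_frame("top")
cv2.imwrite("pics/s2.png",np.hstack([cv2.resize(a[130:330,250:450],(400,400)),cv2.resize(b[130:330,260:460],(400,400))])[:,:,::-1])
E
```

```text
(no output)
```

View pics/s2.png

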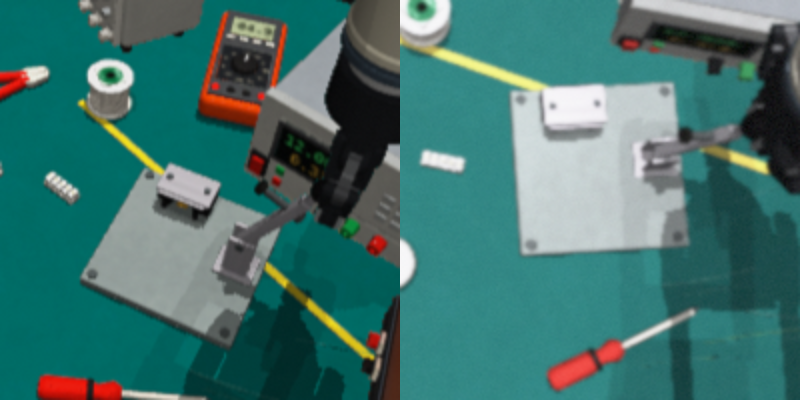

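The clamp arm leans back, past centre, held at the ball (right half, around (690,135) to (740,130)). I'll release it and rise.

move_arm(
  motion=[
    [0,0,0,0,0,0,0.055],
    [0,0,0,0,0,0,0.055],
    [0,0,0,0,0,0,0.055],
    [0,0,0,0,0,-0.03,0.055],
    [0,0,0,0,0,-0.06,0.055],
    [0,0,0,0.04,0,-0.07,0.055],
    [0,0,0,0.1,0,-0.07,0.055],
    [0,0,0,0.16,0,-0.07,0.055],
  ],
)

```text
clock: 5.38
eef_pos: [575.2, 152.5, 216.1]
tcp_rot: [3.14, -0.0, 1.597]
contact_force: [-0.3, 0.2, -0.3]
opening: 0.648
grasp_force: 0.0
```

```bash
python3 - <<'E'
from h import *
s=np.radians(51.4)
print(sensors.sense()["qpos"].round(3))
for y in (s,s+np.pi,s-np.pi): print(go([540,260,200],y), go([578,347,200],y))
E
```

```text
[ 0.257  0.321  1.716 -0.     1.103  0.231]
([0.001, -0.001, 0.7], [0.1084, -0.0324, 0.0161]) ([0.001, -0.001, 0.7], [0.1944, 0.0079, 0.0161])
([0.001, 0.002, -2.442], [0.1084, -0.0324, 0.0161]) ([0.001, 0.002, -2.442], [0.1944, 0.0079, 0.0161])
([0.001, 0.002, -2.442], [0.1084, -0.0324, 0.0161]) ([0.001, 0.002, -2.442], [0.1944, 0.0079, 0.0161])
```

move_arm(
  motion=[
    [0,0,0.18,0.04,-0.02,0.01,0.055],
    [0,0,0.36,0.08,-0.04,0.016,0.055],
    [0,0,0.54,0.118,-0.056,0.016,0.055],
    [0,0,0.7,0.118,-0.056,0.016,0.055],
    [0,0,0.7,0.118,-0.056,0.016,0.055],
    [0,0,0.7,0.118,-0.056,0.016,0.055],
  ],
)

```text
clock: 6.12
eef_pos: [515.9, 267.2, 199.6]
tcp_rot: [3.141, -0.0, 0.901]
contact_force: [0.1, -0.7, -0.4]
opening: 0.648
grasp_force: 0.0
```

```bash
python3 - <<'E'
from h import *
from rig import grab_frame
p,d=grab_frame("wrist"); cv2.imwrite("pics/w3.png",p[:,:,::-1]); np.save("pics/w3.npy",d)
b,db=grab_frame("top"); cv2.imwrite("pics/t3.png",b[:,:,::-1]); np.save("pics/t3.npy",db)
hsv=cv2.cvtColor(p,cv2.COLOR_RGB2HSV)
w=((hsv[...,1]<60)&(hsv[...,2]>130)).astype(np.uint8)
for c in cv2.findContours(w,cv2.RETR_EXTERNAL,cv2.CHAIN_APPROX_NONE)[0]:
    if cv2.contourArea(c)>300:
        r=rect("wrist",c,15); print(cv2.boundingRect(c),np.round(r[0],1),np.round(r[1],1),round(r[2],1))
print(sensors.sense()["eef_pos"],sensors.sense()["tcp_rot"])
E
```

```text
(0, 169, 150, 222) [276.9 297.3] [255.4 150.6] 38.8
(308, 166, 217, 168) [571.4 109.4] [159.8 157. ] 1.5
(191, 144, 57, 55) [483.8 310.1] [49.9 51.5] 51.5
(324, 127, 30, 47) [580.9 257.6] [41.8 13.8] 76.3
(64, 36, 87, 81) [463.2 430.1] [40.3 64.2] 20.9
(262, 31, 22, 70) [578.1 349.4] [54.  17.9] 50.9
(434, 0, 99, 65) [727.7 263.3] [47.5 78. ] 51.5
[515.98567812 266.99965941 199.56529318] [ 3.14145036e+00 -1.30976950e-04  8.99306108e-01]
```

View pics/w3.png

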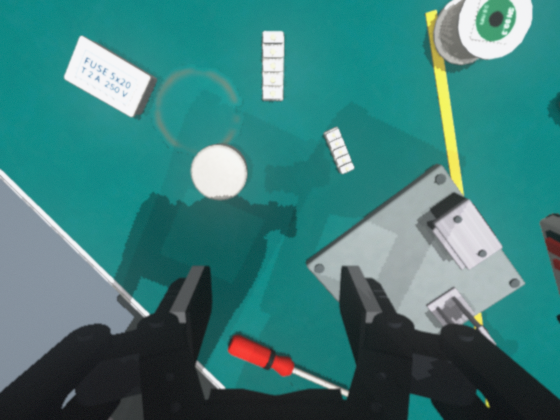

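The wrist view shows the target strip at (273,66), about upright in the image, and measures 54×18 mm at (578,349), 51°. The small strip is at (339,150). I'll refine the nest from the now-clear top view and work out the grasp.

```bash
python3 - <<'E'
from h import *
im=cv2.imread("pics/t3.png");hsv=cv2.cvtColor(im,cv2.COLOR_BGR2HSV)
g=((hsv[...,1]<70)&(hsv[...,2]>90)).astype(np.uint8); g[:, :308]=0;g[:,412:]=0;g[:165]=0;g[265:]=0
g=cv2.morphologyEx(g,cv2.MORPH_OPEN,np.ones((5,5)))
c=max(cv2.findContours(g,cv2.RETR_EXTERNAL,cv2.CHAIN_APPROX_NONE)[0],key=cv2.contourArea)
print("plate",cv2.boundingRect(c),rect("top",c,12))
# head top z=41
d=np.load("pics/t3.npy"); v,u=np.mgrid[165:210,320:375]; P=pts("top",np.c_[u.ravel(),v.ravel()],d[165:210,320:375].ravel())
k=(P[:,2]>36)&(P[:,2]<46); r=cv2.minAreaRect(P[k][:,:2].astype(np.float32)); print("head",r,k.sum(),P[k].mean(0)," expected",nest(72,0,41))
print(go([571.7,340.7,60],0.893),go([571.7,340.7,4],0.893))
E
```

```text
plate (319, 165, 93, 100) ((590.5026245117188, 59.44886779785156), (256.2251281738281, 119.99081420898438), 32.94265365600586)
head ((629.076171875, 105.7259521484375), (29.95968246459961, 19.098196029663086), 1.308179259300232) 90 [633.66101811 103.23588899  40.61428922]  expected [627.37375759 126.84376381  41.        ]
([0.0, -0.0, 0.006], [0.0923, -0.0023, 0.1396]) ([0.0, -0.0, 0.006], [0.0923, -0.0023, 0.1956])
```

move_arm(
  motion=[
    [0,0,0.006,0.05,-0.002,0.03,0.055],
    [0,0,0.006,0.0923,-0.002,0.07,0.055],
    [0,0,0.006,0.0923,-0.002,0.12,0.055],
    [0,0,0.006,0.0923,-0.002,0.16,0.055],
    [0,0,0.006,0.0923,-0.002,0.185,0.055],
    [0,0,0.006,0.0923,-0.002,0.195,0.055],
    [0,0,0.006,0.0923,-0.002,0.195,0.055],
    [0,0,0.006,0.0923,-0.002,0.195,0.055],
  ],
)

```text
clock: 7.22
eef_pos: [572.6, 341.2, 5.9]
tcp_rot: [3.141, -0.002, 0.892]
contact_force: [0.1, 0.4, -0.2]
opening: 0.644
grasp_force: 0.0
```

```bash
python3 - <<'E'
from h import *
from rig import grab_frame
print(sensors.sense()["eef_pos"])
p,d=grab_frame("wrist"); cv2.imwrite("pics/w4.png",p[:,:,::-1])
E
```

```text
[572.5873737  341.22218785   5.87046677]
```

View pics/w4.png

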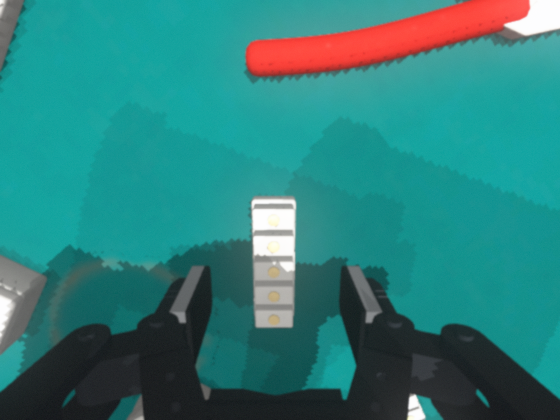

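The strip sits between the fingers (columns 252–296, rows 198–327; finger gap centre at about column 276). I'll close and lift.

move_arm(
  motion=[
    [0,0,0,0,0,0.001,0.01],
    [0,0,0,0,0,0.001,0.01],
    [0,0,0,0,0,0.001,0.01],
    [0,0,0,0,0,0.001,0.01],
    [0,0,0,0,0,0.0,0.01],
    [0,0,0,0,0,-0.03,0.01],
    [0,0,0,0,0,-0.06,0.01],
    [0,0,0,0,0,-0.09,0.01],
  ],
  grip_force=50,
)

```text
clock: 8.28
eef_pos: [571.3, 340.7, 95.0]
tcp_rot: [-3.141, 0.001, 0.892]
contact_force: [0.8, -0.8, 0.4]
opening: 0.171
grasp_force: 48.8
```

```bash
python3 - <<'E'
from h import *
im=cv2.imread("pics/w4.png")
print(go(nest(-30,0,100),psi))
E
```

```text
([0.0, 0.001, 0.865], [-0.1974, 0.1003, -0.0048])
```

move_arm(
  motion=[
    [0,0,0.17,-0.04,0.015,-0.005,0.01],
    [0,0,0.34,-0.08,0.03,-0.005,0.01],
    [0,0,0.51,-0.12,0.045,-0.005,0.01],
    [0,0,0.68,-0.16,0.06,-0.005,0.01],
    [0,0,0.82,-0.2,0.072,-0.005,0.01],
    [0,0,0.865,-0.217,0.077,-0.005,0.01],
    [0,0,0.865,-0.217,0.077,-0.005,0.01],
    [0,0,0.865,-0.217,0.077,-0.005,0.01],
  ],
)

```text
clock: 9.28
eef_pos: [496.2, 124.5, 99.7]
tcp_rot: [-3.141, -0.001, 0.029]
contact_force: [0.3, 0.2, 0.0]
opening: 0.173
grasp_force: 48.8
```

```bash
python3 - <<'E'
from h import *
from rig import grab_frame
p,d=grab_frame("wrist"); cv2.imwrite("pics/w5.png",p[:,:,::-1]); np.save("pics/w5.npy",d)
E
```

```text
(no output)
```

View pics/w5.png

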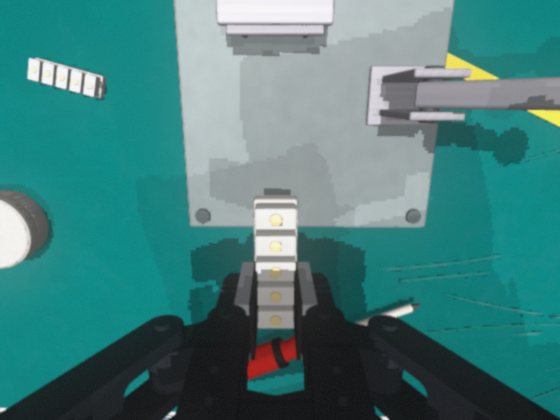

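The wrist view shows the strip held straight at columns 254–298, rows 197–328. The head lip spans about columns 218–333 near row 25, and the clamp is leaning back to the right. I'll measure the lane line relative to the strip in this one camera.

```bash
python3 - <<'E'
from h import *
im=cv2.imread("pics/w5.png");hsv=cv2.cvtColor(im,cv2.COLOR_BGR2HSV)
sat=hsv[...,1]
def fit(uv,z):
    w=rays("wrist",np.array(uv),z)[:,:2].astype(np.float32)
    vx,vy,x,y=cv2.fitLine(w,cv2.DIST_HUBER,0,.01,.01).ravel(); return np.degrees(np.arctan(vy/vx)),x,y
g=sat<70
L=[(150+np.argmax(g[v,150:220]),v) for v in range(40,205,5)]
Rr=[(460-np.argmax(g[v,460:380:-1]),v) for v in range(135,205,5)]
print("left",fit(L,12),"right",fit(Rr,12), L[0],L[-1],Rr[0],Rr[-1])
B=[(u,250-np.argmax(g[250:210:-1,u])) for u in list(range(195,245,5))+list(range(310,420,8))]
w=rays("wrist",np.array(B),12)[:,:2]; print("front edge slope",np.polyfit(w[:,1],w[:,0],1),B[0],B[-1])
v=hsv[...,2]
for r in (5,12,18): 
    row=np.where((v[r,200:350]>195))[0]+200; print(r,row.min(),row.max(),rays("wrist",[(row.min(),r),(row.max()+1,r)],41).round(1).tolist())
for r in range(20,42,2): print(r,v[r,265:285:10],end=" ")
# strip
s=((v>150)&(sat<60)).astype(np.uint8); s[:, :245]=0; s[:,305:]=0; s[:190]=0; s[265:]=0
E_=[(np.where(s[r])[0].min(),np.where(s[r])[0].max()+1) for r in range(206,262,4)]
zt=99.7-5+17
a=rays("wrist",[(e[0],r) for e,r in zip(E_,range(206,262,4))],zt); b=rays("wrist",[(e[1],r) for e,r in zip(E_,range(206,262,4))],zt)
m=(a+b)/2; print("\nstrip width",np.median(np.linalg.norm(a-b,axis=1)),"slope",np.degrees(np.polyfit(m[:,0],m[:,1],1)[0]),m.mean(0))
print("ends",rays("wrist",[(276,197),(276,328)],zt), sensors.sense()["eef_pos"],sensors.sense()["tcp_rot"])
E
```

```text
left (np.float32(1.6473887), np.float32(557.4106), np.float32(184.70589)) right (np.float32(1.3970889), np.float32(533.0393), np.float32(26.790874)) (np.int64(176), 40) (np.int64(188), 200) (np.int64(436), 135) (np.int64(427), 200)
front edge slope [-2.89442582e-02  4.94634349e+02] (195, np.int64(226)) (414, np.int64(226))
5 200 349 [[615.6, 166.1, 41.0], [617.7, 92.2, 41.0]]
12 200 348 [[612.5, 166.2, 41.0], [614.6, 92.4, 41.0]]
18 200 347 [[609.8, 166.3, 41.0], [611.9, 92.7, 41.0]]
20 [244 245] 22 [210 209] 24 [156 144] 26 [214 212] 28 [220 220] 30 [220 224] 32 [211 209] 34 [142 141] 36 [121 121] 38 [128 127] 40 [128 128] 
strip width 16.66971227469003 slope 2.9136485875477667 [523.80537465 126.15727051 111.7       ]
ends [[537.71731259 126.37872663 111.7       ]
 [481.27709034 124.70991803 111.7       ]] [496.13130499 124.64051221  99.62154049] [-3.14121011e+00 -8.77676874e-04  2.86794375e-02]
```

move_arm(
  motion=[
    [0,0,0,0.015,-0.001,0.02,0.01],
    [0,0,0,0.03,-0.001,0.045,0.01],
    [0,0,0,0.03,-0.001,0.07,0.01],
    [0,0,0,0.03,-0.001,0.078,0.01],
    [0,0,0,0.03,-0.001,0.08,0.01],
    [0,0,0,0.03,-0.001,0.08,0.01],
  ],
)

```text
clock: 10.07
eef_pos: [525.7, 125.8, 20.1]
tcp_rot: [-3.141, -0.001, 0.027]
contact_force: [0.3, 0.2, 0.6]
opening: 0.174
grasp_force: 48.8
```

```bash
python3 - <<'E'
from h import *
from rig import grab_frame
p,d=grab_frame("wrist"); cv2.imwrite("pics/w6.png",p[:,:,::-1]); np.save("pics/w6.npy",d)
print(sensors.sense()["eef_pos"],sensors.sense()["contact_force"])
E
```

```text
[525.765264   125.72854177  20.28553975] [ 0.7487766  -0.41638547 -0.37510886]
```

View pics/w6.png

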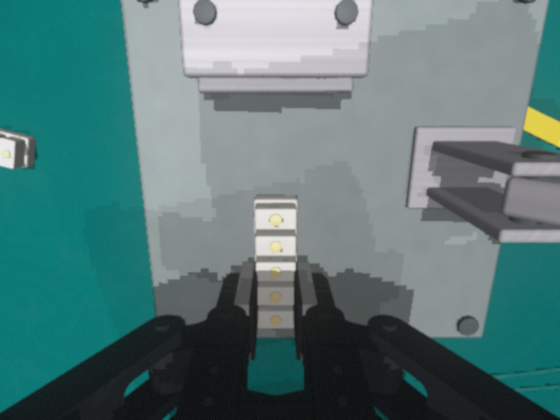

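The strip is in the lane just above the floor, columns 255–298. The lip spans columns 199–352 at rows 78–92, the head edge columns 183–369 at row 73, and the head screws are at (205,11) and (346,11), all nearly symmetric about column 276.

```bash
python3 - <<'E'
from h import *
im=cv2.imread("pics/w6.png");hsv=cv2.cvtColor(im,cv2.COLOR_BGR2HSV); v=hsv[...,2].astype(int); s=hsv[...,1]
zt=32
def sub(r,a,b): 
    g=np.abs(np.diff(v[r-1:r+2,a:b].mean(0))); return a+int(np.argmax(g))+1
for r in (45,55,65): 
    e=[(sub(r,172,195),r),(sub(r,355,380),r)]; w=rays("wrist",e,41); print("head",e,w.mean(0).round(2),np.linalg.norm(w[0]-w[1]).round(1))
e=[(sub(85,190,210),85),(sub(85,340,362),85)]; w=rays("wrist",e,40); print("lip",e,w.mean(0).round(2),np.linalg.norm(w[0]-w[1]).round(1))
b=((v<90)).astype(np.uint8)
sc=[]
for (x0,x1) in ((192,218),(334,358)):
    m=cv2.moments(b[0:26,x0:x1]); sc.append((x0+m["m10"]/m["m00"],m["m01"]/m["m00"]))
w=rays("wrist",sc,41); print("screws",np.round(sc,1).tolist(),w.round(2).tolist(),"yaw",np.degrees(np.arctan2(w[1,0]-w[0,0],w[0,1]-w[1,1])),w.mean(0))
k=((v>150)&(s<60))
rows=[r for r in range(208,262,3)]; a=[];c=[]
for r in rows:
    q=np.where(k[r,240:312])[0]+240
    if len(q)>25: a.append((q.min(),r));c.append((q.max()+1,r))
A=rays("wrist",a,zt);C=rays("wrist",c,zt);m=(A+C)/2
print("strip w",np.median(np.linalg.norm(A-C,axis=1)),"yaw",np.degrees(np.polyfit(m[:,0],m[:,1],1)[0]),np.median(m,0))
print("strip screw col check",[ (r,np.round(np.where(hsv[r-4:r+5,262:290,1]>80)[1].mean()+262,1)) for r in (220,246)])
print("front",rays("wrist",[(276,197),(276,336)],zt))
E
```

```text
head [(183, 45), (368, 45)] [617.79 128.99  41.  ] 56.7
head [(184, 55), (368, 55)] [614.97 128.76  41.  ] 56.8
head [(185, 65), (366, 65)] [612.1  128.83  41.  ] 56.3
lip [(200, 85), (352, 85)] [606.26 128.51  40.  ] 48.4
screws [[210.3, 21.5], [341.4, 22.7]] [[623.74, 148.79, 41.0], [624.48, 109.29, 41.0]] yaw 1.0802341723230298 [624.11221613 129.03954155  41.        ]
strip w 16.322405120176942 yaw 1.7705135359530653 [555.22854393 127.39040683  32.        ]
strip screw col check [(220, np.float64(nan)), (246, np.float64(nan))]
front [[567.26582635 127.40338966  32.        ]
 [506.74862331 125.70815312  32.        ]]<stdin>:21: RuntimeWarning: Mean of empty slice.
  ret = ret.dtype.type(ret / rcount)
```

The strip is centred on the lane to within 0.1 mm and parallel to it. I'll lower it to the floor.

move_arm(
  motion=[
    [0,0,0,0,0,0.001,0.01],
    [0,0,0,0,0,0.002,0.01],
    [0,0,0,0,0,0.003,0.01],
    [0,0,0,0,0,0.003,0.01],
  ],
)

```text
clock: 10.62
eef_pos: [525.2, 125.4, 16.5]
tcp_rot: [3.142, 0.0, 0.027]
contact_force: [-0.0, -0.1, 0.5]
opening: 0.171
grasp_force: 48.8
```

move_arm(
  motion=[
    [0,0,0,0,0,0.001,0.01],
    [0,0,0,0,0,0.001,0.01],
    [0,0,0,0,0,0.002,0.01],
    [0,0,0,0,0,0.002,0.01],
  ],
)

```text
clock: 11.12
eef_pos: [525.3, 125.4, 16.0]
tcp_rot: [-3.142, -0.0, 0.027]
contact_force: [-7.3, -1.3, 22.7]
opening: 0.171
grasp_force: 51.8
```

The floor is reached (22 N). I'll ease up 1.5 mm and slide forward to just inside the mouth.

move_arm(
  motion=[
    [0,0,0,0,0,-0.0015,0.01],
    [0,0,0,0.008,0,-0.0015,0.01],
    [0,0,0,0.016,0,-0.0015,0.01],
    [0,0,0,0.024,0,-0.0015,0.01],
    [0,0,0,0.032,0,-0.0015,0.01],
    [0,0,0,0.038,0,-0.0015,0.01],
    [0,0,0,0.044,0,-0.0015,0.01],
    [0,0,0,0.044,0,-0.0015,0.01],
  ],
  grip_force=60,
)

```text
clock: 12.12
eef_pos: [569.3, 126.6, 16.1]
tcp_rot: [3.141, 0.001, 0.027]
contact_force: [-3.7, 0.1, 7.4]
opening: 0.166
grasp_force: 59.5
```

move_arm(
  motion=[
    [0,0,0,0.002,0,-0.0005,0.01],
    [0,0,0,0.004,0,-0.0005,0.01],
    [0,0,0,0.006,0,-0.0005,0.01],
    [0,0,0,0.006,0,-0.0005,0.01],
  ],
  grip_force=70,
)

```text
clock: 12.62
eef_pos: [575.5, 126.8, 16.4]
tcp_rot: [-3.142, -0.0, 0.027]
contact_force: [0.3, -0.4, -0.1]
opening: 0.166
grasp_force: 69.0
```

move_arm(
  motion=[
    [0,0,0,0.001,0,0,0.01],
    [0,0,0,0.002,0,0,0.01],
    [0,0,0,0.003,0,0,0.01],
    [0,0,0,0.003,0,0,0.01],
  ],
)

```text
clock: 13.12
eef_pos: [577.5, 126.8, 16.4]
tcp_rot: [3.141, 0.001, 0.027]
contact_force: [-3.4, 0.8, 0.8]
opening: 0.163
grasp_force: 69.2
```

move_arm(
  motion=[
    [0,0,0,0.001,0,0,0.01],
    [0,0,0,0.002,0,0,0.01],
    [0,0,0,0.002,0,0,0.01],
  ],
)

```text
clock: 13.5
eef_pos: [579.9, 126.9, 16.4]
tcp_rot: [3.142, 0.001, 0.027]
contact_force: [-5.2, 0.7, 1.2]
opening: 0.162
grasp_force: 69.2
```

The contact is touched at TCP x≈577 (3.4 N), so the stop should come near 585.

move_arm(
  motion=[
    [0,0,0,0.001,0,0,0.01],
    [0,0,0,0.002,0,0,0.01],
    [0,0,0,0.003,0,0,0.01],
    [0,0,0,0.003,0,0,0.01],
  ],
)

```text
clock: 14.0
eef_pos: [582.6, 126.9, 16.3]
tcp_rot: [3.141, 0.001, 0.027]
contact_force: [-5.7, 1.3, 2.2]
opening: 0.165
grasp_force: 69.3
```

move_arm(
  motion=[
    [0,0,0,0.001,0,0,0.01],
    [0,0,0,0.002,0,0,0.01],
    [0,0,0,0.002,0,0,0.01],
  ],
)

```text
clock: 14.38
eef_pos: [584.4, 127.0, 16.3]
tcp_rot: [3.141, 0.002, 0.027]
contact_force: [-7.4, 1.5, 3.7]
opening: 0.165
grasp_force: 69.3
```

move_arm(
  motion=[
    [0,0,0,0.0005,0,0,0.01],
    [0,0,0,0.001,0,0,0.01],
    [0,0,0,0.001,0,0,0.01],
  ],
)

```text
clock: 14.75
eef_pos: [584.9, 127.0, 16.3]
tcp_rot: [3.141, 0.003, 0.027]
contact_force: [-7.6, 1.0, 3.6]
opening: 0.162
grasp_force: 69.5
```

move_arm(
  motion=[
    [0,0,0,0.0005,0,0,0.01],
    [0,0,0,0.001,0,0,0.01],
    [0,0,0,0.001,0,0,0.01],
  ],
)

```text
clock: 15.12
eef_pos: [585.0, 127.0, 16.3]
tcp_rot: [3.141, 0.004, 0.027]
contact_force: [-11.2, 1.7, 7.4]
opening: 0.166
grasp_force: 69.9
```

move_arm(
  motion=[
    [0,0,0,0.0005,0,0,0.01],
    [0,0,0,0.001,0,0,0.01],
    [0,0,0,0.001,0,0,0.01],
  ],
)

```text
clock: 15.5
eef_pos: [585.0, 127.0, 16.2]
tcp_rot: [3.141, 0.006, 0.027]
contact_force: [-14.7, 2.5, 10.2]
opening: 0.164
grasp_force: 70.3
```

The TCP has stalled at x=585.0 with the force rising to 15 N, about 8 mm after first touch. That fits the hard stop. One last look to verify.

```bash
python3 - <<'E'
from h import *
from rig import grab_frame
p,d=grab_frame("wrist"); a,_=grab_frame("scene")
cv2.imwrite("pics/w7.png",np.hstack([cv2.resize(p[:,:,:],(500,375)),cv2.resize(a[170:320,270:390],(300,375))])[:,:,::-1])
s=sensors.sense(); print(s["eef_pos"],s["contact_force"],s["wrist_torque"],nest(41,0,12))
E
```

```text
[584.96803553 126.96264303  16.19244829] [-15.04253921   1.48963075  10.68815371] [0.259527   2.31025705 0.0944443 ] [596.38505641 126.0068655   12.        ]
```

View pics/w7.png

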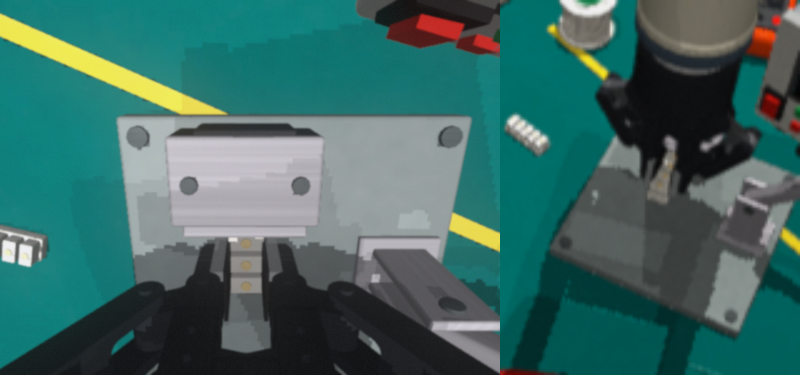

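The strip lies under the lip (left half, column 246, showing three of its five screws). The clamp is still open, and the strip's origin is at nest x of about 41. I'll hold briefly to confirm it is steady, then hand in.

move_arm(
  motion=[
    [0,0,0,0.0005,0,0,0.01],
    [0,0,0,0.0005,0,0,0.01],
    [0,0,0,0.0005,0,0,0.01],
    [0,0,0,0.0005,0,0,0.01],
    [0,0,0,0.0005,0,0,0.01],
    [0,0,0,0.0005,0,0,0.01],
  ],
)

```text
clock: 16.35
eef_pos: [585.0, 126.9, 16.2]
tcp_rot: [3.141, 0.007, 0.027]
contact_force: [-15.5, 1.2, 10.4]
opening: 0.158
grasp_force: 70.5
```

```bash
python3 -c "
from rig import order
print(order.sign_off())"
```

```text
the job is handed in; nothing more can be done
None
```

The job is handed in: the clamp arm is swung back past centre and stays open, and the middle-sized strip is under the lip on the stop, held there at about 15 N when I signed off at 16 s of the 58 s allowed.

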